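# Fetch the honey from behind the can and the jam

## Robot

A 6-joint arm with a two-finger parallel gripper is mounted at the origin on a cart in front of the work surface, level with it; the furniture and walls round the work are solid. World frame = base frame: x ahead of the robot, y to its left, z up, the work surface at z = 0. Lengths are in m, angles in rad, forces in N, time in s.
With the tool pointing down it reaches from about 0.25 to 0.775 m from the base axis. Payload 4 kg.
Tool frame: the origin (TCP) lies at the very end of the fingers, on their centre line; the grasp point (between the pads) lies 19 mm behind it (robot.pinch_z is the distance from the TCP to the grasp point, in m); z points along the fingers, y is the line along which they close (so a half turn about z gives the same grasp; the last joint's range is limited). The gripper opens to 94 mm and grips with 3 to 60 N. Pads are 16 mm wide; open, the fingers measure 119 mm over their backs; the gripper's body (75 mm by 177 mm) begins 78 mm behind the grasp point.
Start: joints at [-1.439, 0.087, 1.371, -0, 1.684, -0.103], TCP at [0.128, -0.535, 0.206] pointing down, gripper open.
Joint ranges: [-3.1, 3.1], [-0.76, 2.03], [0.27, 2.55], [-1.08, 4.22], [0.17, 2.65], [-2.57, 2.57]. Speed limits (rad/s): [2.79, 2.79, 3.14, 3.14, 3.14, 3.14].

## Interface

Orientations are given as [roll, pitch, yaw] about the fixed x, y, z axes, in that order (R = Rz(yaw) Ry(pitch) Rx(roll)).
In Python, from bench import robot gives the robot as it stands.
- The arm moves only by the tool arm_command, never from a script. Its argument "targets" is one flat list of numbers, 7 for each row, row after row: the turn, a rotation vector about the tool's x, y, z in degrees, then the shift along the tool's x, y, z in mm, then the closure, from -1 (fully open) to 1 (shut). In form: [ax, ay, az, x, y, z, hand, ax, ay, az, x, y, z, hand, ...]. A call has 1 to 20 rows; each row is the pose to reach, as a shift and turn from the pose commanded when the call began, along the tool's axes at that moment; what a row does not reach only later rows make up. A row lasts 1/10 s, in which the tool goes at most 50 mm and 8.59 degrees, less where a joint would pass 70% of its speed; a pose out of reach is approached as far as the arm can. A call with a gripper value outside its range is refused whole. The fingers move at their own pace and stop on an object; the grip force is fixed at half the most. Time passes only in rows, so rows that repeat a pose let the fingers close. It gives the time, the measured TCP pose, the force, the opening and the grip force at its end, in the units of the state.
- robot.get_obs(): the state, without advancing time (a new reading comes with each control period).
- robot.snapshot(name): name is "scene" or "top" or "wrist"; returns a dict with "color" (480x640x3 uint8, red, green, blue), "range_z" (480x640 float32, m along the optical axis (not along the pixel's ray), 0 where there is no reading), "fx", "fy", "cx", "cy" (pixels), "T" (4x4, takes a point from camera to world coordinates); the wrist camera has in their place "T_tool_cam" (4x4, takes a point from camera to tool coordinates, whose origin is the TCP and whose axes are the flange's). Camera axes: x right, y down, z forward; pixel columns grow to the right and rows downward; lengths in m; the calibration is good to about 2 mm. A picture is of the moment at which its call begins: read the wrist's pose just before it.
- robot.close_job(): hands the job in; it is judged then, once.
The state is a dict: "time": time; "joint_positions": joint angles; "qvel": joint speeds; "joint_torque": joint torques, N m; "tool_pos": TCP position; "ee_rot": TCP orientation; "wrist_force": force on the tool from outside, world axes, zero at the start; "wrist_torque": the same for the moment, N m; "width": finger opening in m; "finger_force": force on a finger pad.
Only numpy, scipy, OpenCV 4.12 (cv2) and the standard library are available. Lean on these libraries where they do the work, as an engineer would, in place of code of your own. Each camera call takes 0.05 s, during which the arm holds its last target. There are 200 camera calls.

## Task

The honey jar is wanted, but it stands at the back of the narrow wooden rack behind a drink can and a jam jar. Take both of these out and stand them on the dark tray, then, with both still there, set the honey jar upright in the middle of the round marble board, and finally put the can and the jam jar back in the rack, each exactly where it stood at the start. Keep everything upright and leave the espresso cup, salt shaker and pen cup alone.

Things in the scene. Friction and masses are not known exactly. Their poses are not given: they have to be found in the camera images.
- rack: Fixed dark-wood rack, 74 mm high. +x points to its closed back. Origin: on the counter, centre line. Floor 6 mm thick, x -130 to 160 mm, open in front. Lane 84 mm wide; walls 8 mm thick, 40 mm high up to x=45, then 74; back wall's inner face x=152. In file on the centre line stand can and jam jar (x=-75 and 0; which is where varies) and the honey (75): 10 mm between them, 44 mm free behind the honey.
- tray: Low dark steel tray, fixed, 220 mm along its x, 130 mm along its y, 14 mm high; inner floor 208 x 118 mm, 5 mm above the counter. Origin: centre of its underside. Empty at the start, left or right of the rack. The can and the jam jar fit on it side by side along its x (for example at x=-50 and +50 mm).
- board: Round pale marble serving board, fixed to the counter, diameter 132 mm, 12 mm thick. Origin: centre of its underside, on the counter. Empty at the start, on the other side of the rack from the tray.
- honey_jar: Glass honey jar with green lid, 64 mm along its x, 68 mm along its y, 84 mm high (lid diameter 63 mm, top 10 mm), 0.18 to 0.35 kg. Origin: centre of its underside; z up. Its axes lie nearly along those of the rack. Once the others are out there is room for a finger in front of it and behind it, but not beside it.
- drink_can: Tall drink can, diameter 66 mm, 168 mm high, 0.36 to 0.63 kg, solid and closed. Origin: centre of its underside; z up. Can be gripped round the upper body, above the rack's walls and above the jars.
- jam_jar: Jam jar with red lid, diameter 65 mm, 97 mm high, 0.25 to 0.43 kg. Origin: centre of its underside; z up. Can be gripped round its upper half, above the low walls of the rack; the can beside it is 71 mm taller than it, in the way of a wide gripper while it stands there.
- espresso_cup: Espresso cup with handle, 60 x 87 x 56 mm, loose bystander. Origin: under its centre, on the counter.
- salt_shaker: Salt shaker, diameter 44 mm, 90 mm high, loose bystander. Origin: centre of its underside.
- pen_cup: Empty round pen cup, diameter 68 mm, 95 mm high, loose bystander. Origin: centre of its underside.
Not all that is in view belongs to the job. What is shaped like the honey_jar but purple or turquoise is not meant.

How it is judged:
On the way, in this order (a step that is already met when the one before it is completed fails the run):
1. the can and the jam jar stand on the tray, let go, with the honey jar still in the rack (x of drink_can in the frame of tray between -0.085 and 0.085 m and y of drink_can in the frame of tray between -0.04 and 0.04 m and z of drink_can in the frame of tray between 0 and 0.012 m and angle between each of drink_can, jam_jar's own z axis and vertical below 0.1 rad and linear speed of each of drink_can, jam_jar below 0.03 m/s and x of jam_jar in the frame of tray between -0.085 and 0.085 m and y of jam_jar in the frame of tray between -0.04 and 0.04 m and z of jam_jar in the frame of tray between 0 and 0.012 m and contact force between the fingers and drink_can below 0.1 N and contact force between the fingers and jam_jar below 0.1 N and distance of honey_jar from where it was at the start of the episode below 0.03 m), for 0.2 s.
2. the honey jar stands let go in the middle of the board while the can and the jam jar still stand on the tray (horizontal distance between honey_jar and board below 0.015 m and z of honey_jar in the frame of board between 0.008 and 0.017 m and angle between each of honey_jar, drink_can, jam_jar's own z axis and vertical below 0.1 rad and linear speed of each of honey_jar, drink_can, jam_jar below 0.03 m/s and contact force between the fingers and honey_jar below 0.1 N and x of drink_can in the frame of tray between -0.085 and 0.085 m and y of drink_can in the frame of tray between -0.04 and 0.04 m and z of drink_can in the frame of tray between 0 and 0.012 m and x of jam_jar in the frame of tray between -0.085 and 0.085 m and y of jam_jar in the frame of tray between -0.04 and 0.04 m and z of jam_jar in the frame of tray between 0 and 0.012 m), for 0.2 s.
At the end, for the whole second after the job is handed in: The honey jar stands upright and at rest on the round board, its centre within 15 mm of the board's centre; the can and the jam jar stand upright and at rest in the rack, each within 15 mm of where it stood at the start (horizontal distance between honey_jar and board below 0.015 m and z of honey_jar in the frame of board between 0.008 and 0.017 m and angle between each of honey_jar, drink_can, jam_jar's own z axis and vertical below 0.1 rad and linear speed of honey_jar below 0.03 m/s and distance of each of drink_can, jam_jar from where it was at the start of the episode below 0.015 m and linear speed of each of drink_can, jam_jar below 0.02 m/s); the robot touches nothing.
It fails at once if the can or a jar is tipped over (more than 35 degrees) (angle between any of drink_can, jam_jar, honey_jar's own z axis and vertical above 0.6 rad).
It fails at once if a bystander (espresso cup, salt shaker, pen cup) is pushed more than 20 mm or tipped (distance of any of espresso_cup, salt_shaker, pen_cup from where it was at the start of the episode above 0.02 m or angle between any of espresso_cup, salt_shaker, pen_cup's own z axis and vertical above 0.4 rad).
It also fails if it takes over 112 s, if anything falls off the work surface, if the arm or the gripper's body presses on something with over 40 N, if the wrist force passes 120 N, or if a joint passes its speed limit or range.

## Working session

There is one attempt and no reset: what is moved stays moved. The work goes in short steps, Python scripts to look and compute and a tool call to move; the robot and the scene stay as the last step left them, time stands still between calls to the robot, and variables do not carry over. Pictures are saved under pics/ and viewed, at most 14 in all, crops included, and the job is handed in when it is done.

Besides the shell and the picture viewer there is one more tool, called after "Call:" as a command line: name --argument value ..., lists and objects as JSON in quotes. arm_command: Moves the arm, as the interface text tells. Its arguments: {"type":"object","properties":{"targets":{"type":"array"}},"required":["targets"]}

```bash
mkdir -p pics; ls; cat > h.py <<'E'
import numpy as np, cv2
from bench import robot
def snap(n):
    s=robot.snapshot(n); s['hsv']=cv2.cvtColor(s['color'],cv2.COLOR_RGB2HSV); return s
def save(s,name,crop=None,k=1):
    im=s['color'][...,::-1]
    if crop: x0,y0,x1,y1=crop; im=im[y0:y1,x0:x1]
    cv2.imwrite('pics/'+name,cv2.resize(im,None,fx=k,fy=k))
def cloud(s,T=None):
    T=s['T'] if T is None else T
    z=s['range_z'];v,u=np.mgrid[:480,:640]
    P=np.stack([(u-s['cx'])/s['fx']*z,(v-s['cy'])/s['fy']*z,z],-1)
    return P@T[:3,:3].T+T[:3,3]
def ray(s,u,v,h,T=None):
    T=s['T'] if T is None else T
    d=T[:3,:3]@np.array([(u-s['cx'])/s['fx'],(v-s['cy'])/s['fy'],1]);o=T[:3,3]
    return o+d*(h-o[2])/d[2]
E
python3 - <<'E'
from h import *
for n in('top','scene'):
    s=snap(n);save(s,n+'0.png');np.savez(n+'0.npz',**{k:v for k,v in s.items()})
    print(n,s['T'].round(3).tolist(),s['fx'])
o=robot.get_obs();print(o)
E
```

```text
pics
top [[0.028, -0.985, 0.169, 0.255], [-1.0, -0.028, 0.003, -0.111], [0.002, -0.169, -0.986, 1.601], [0.0, 0.0, 0.0, 1.0]] 554.6876387448239
scene [[0.399, 0.451, -0.798, 1.546], [0.917, -0.217, 0.336, -0.538], [-0.022, -0.865, -0.5, 0.696], [0.0, 0.0, 0.0, 1.0]] 439.11944384244055
{'time': 0.1, 'joint_positions': array([-1.43908338e+00,  8.78803022e-02,  1.37206820e+00, -4.77350800e-05,
        1.68362294e+00, -1.03111109e-01]), 'qvel': array([-9.12552233e-04, -2.34316807e-03, -3.58053907e-03, -4.07648382e-05,
        2.45191858e-03,  1.26054833e-03]), 'joint_torque': array([ 1.84927419e-03, -3.41251624e+01, -3.03302622e+01,  7.19606783e-02,
        3.03920091e-02, -9.52073424e-05]), 'tool_pos': array([ 0.12787771, -0.5344202 ,  0.20443939]), 'ee_rot': array([-3.13961949e+00, -1.56483574e-04,  2.34818572e-01]), 'wrist_force': array([-0.1544744 ,  0.49067302, -0.03690249]), 'wrist_torque': array([ 0.01045032, -0.01705365, -0.02568247]), 'finger_force': 0.0, 'width': 0.09410520543552969}
```

View pics/top0.png

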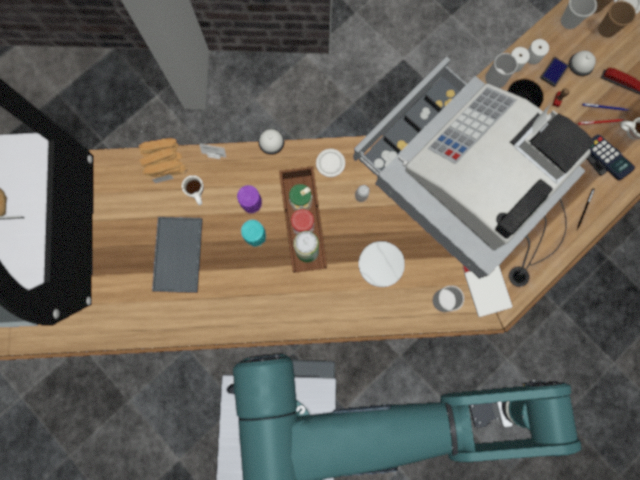

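View pics/scene0.png

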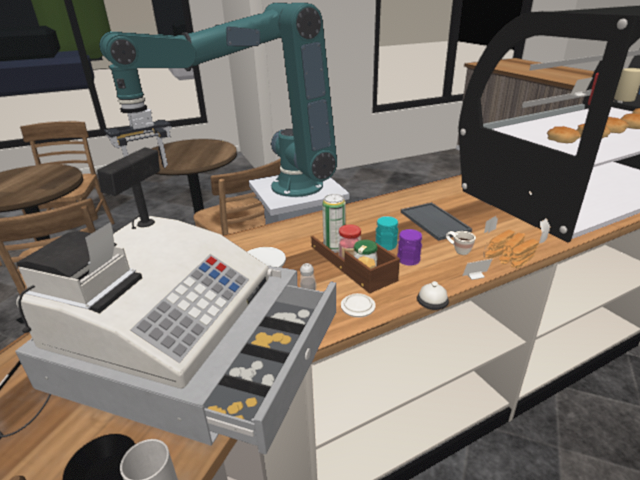

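The top view shows the rack at (303,220), with the can at (306,245) in front, the red jam lid at (302,220) and the green honey lid at (300,195) at the back. The tray is at (178,254) and the board at (382,264). Bystanders are the cup (193,186), shaker (362,192) and pen cup (449,298).

Honey candidates are green (300,195), purple (249,198) and turquoise (253,232). The green-lidded one inside the rack is the one meant.

```bash
python3 - <<'E'
from h import *
s=dict(np.load('top0.npz'));H=s['hsv'];C=cloud(s)
save(s,'crop0.png',(230,150,410,300),4)
def blob(m,near):
    n,l,st,c=cv2.connectedComponentsWithStats(m.astype(np.uint8)); 
    l0=l[near[1],near[0]]
    return l==l0 if l0 else None
Z=C[...,2]
def rep(name,m,seed,h):
    b=blob(m,seed)
    if b is None: print(name,'none',H[seed[1],seed[0]],Z[seed[1],seed[0]]);return
    cs=max(cv2.findContours(b.astype(np.uint8),0,1)[0],key=cv2.contourArea)
    (u,v),(w,hh),a=cv2.minAreaRect(cs)
    Q=np.array([ray(s,*p,h)[:2] for p in cs[:,0].astype(float)],np.float32)
    (x,y),(w,hh),a=cv2.minAreaRect(Q); e=cv2.fitEllipse(Q)
    print(name,(round(u),round(v)),'rect',np.round((x,y,w,hh,a),4),'ell',np.round([*e[0],*e[1]],4),'z',np.median(Z[b]).round(3))
    return cv2.boxPoints(((x,y),(w,hh),a))
near=lambda h,t:abs(Z-h)<t
rep('can',near(.174,.012),(306,245),.174)
rep('jam',near(.103,.012),(302,220),.103)
rep('jamred',(H[...,1]>120)&((H[...,0]<8)|(H[...,0]>172)),(302,220),.103)
rep('honey',near(.090,.01),(300,195),.090)
rep('honeygreen',(H[...,1]>80)&(H[...,0]>40)&(H[...,0]<90),(296,198),.090)
rep('board',(H[...,1]<50)&(H[...,2]>150),(382,264),.012)
print(rep('tray',(H[...,2]<110)&(H[...,1]<90),(178,254),.014))
for n,p,h in(('purple',(249,198),.084),('turq',(253,232),.084),('salt',(362,192),.09),('esp',(193,186),.056),('pen',(449,298),.095)):
    print(n,ray(s,*p,h).round(3),Z[p[1],p[0]].round(3))
# rack: points between z .03 and .08 in region
m=(Z>.025)&(Z<.082); m[:160]=0;m[280:]=0;m[:,:275]=0;m[:,335:]=0
P=C[m]; 
hi=(P[:,2]>.060); 
print('hi',cv2.minAreaRect(P[hi][:,:2].astype(np.float32)),'all',cv2.minAreaRect(P[:,:2].astype(np.float32)))
E
```

```text
can (306, 243) rect [ 0.5053 -0.0697  0.0581  0.0596 27.8268] ell [ 0.5058 -0.0699  0.0567  0.058 ] z 0.169
jam (302, 220) rect [ 0.5805 -0.0559  0.0621  0.0608  1.7012] ell [ 0.5807 -0.0556  0.0611  0.0616] z 0.101
jamred (302, 220) rect [ 0.5804 -0.0546  0.0565  0.0635  1.6119] ell [ 0.5797 -0.0556  0.0553  0.0646] z 0.101
honey (300, 194) rect [ 0.6562 -0.046   0.0608  0.059   1.6171] ell [ 0.6559 -0.0466  0.0596  0.0621] z 0.088
honeygreen (299, 195) rect [ 0.6542 -0.0453  0.059   0.0522 36.4306] ell [ 0.6547 -0.045   0.0516  0.0564] z 0.088
board (381, 264) rect [ 0.4785 -0.2851  0.1322  0.1307 46.0182] ell [ 0.4779 -0.2856  0.1314  0.1322] z 0.01
tray (177, 254) rect [ 0.4896  0.3057  0.1338  0.2167 89.6327] ell [0.4894 0.3052 0.1465 0.2586] z 0.005
[[0.38078287 0.23950408]
 [0.5974595  0.23811506]
 [0.5983174  0.37193727]
 [0.38164073 0.3733263 ]]
purple [0.644 0.096 0.084] 0.077
turq [0.546 0.08  0.084] 0.076
salt [ 0.668 -0.221  0.09 ] 0.087
esp [0.682 0.263 0.056] 0.033
pen [ 0.377 -0.461  0.095] 0.001
hi ((0.607675313949585, -0.05385517328977585), (0.2695240080356598, 0.09994477033615112), 9.68968391418457) all ((0.5975667238235474, -0.0552336648106575), (0.29004156589508057, 0.09996119141578674), 9.498480796813965)
```

View pics/crop0.png

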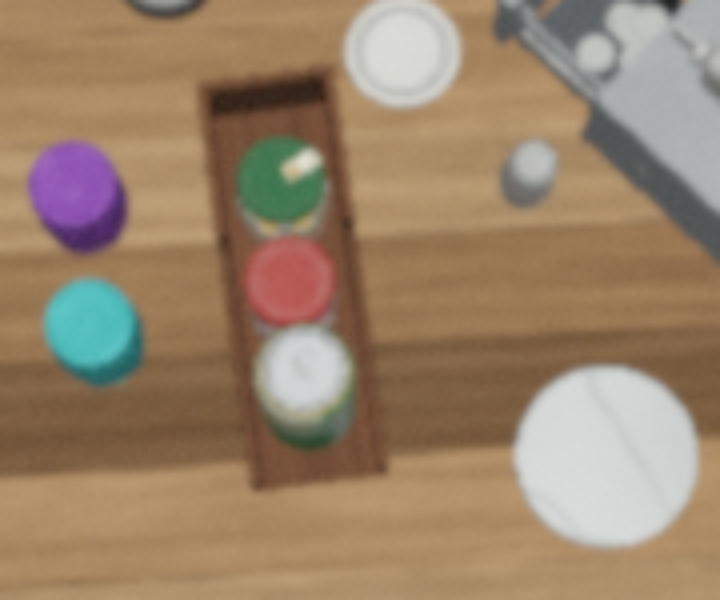

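The crop shows the green lid at (281,180) as the only honey-shaped jar inside the rack, at the back. Purple and turquoise stand outside it, so they are decoys. The measured spacing of 76 mm and the heights fit the description. The rack's yaw is about 9.3°. I'll move above the can.

Call:
arm_command --targets '[0, 0, 0, 0, 0, -64, -1, 0, 0, 4.15, 475, -364, -64, -1, 0, 0, 4.15, 475, -364, -64, -1, 0, 0, 4.15, 475, -364, -64, -1, 0, 0, 4.15, 475, -364, -64, -1, 0, 0, 4.15, 475, -364, -64, -1, 0, 0, 4.15, 475, -364, -64, -1, 0, 0, 4.15, 475, -364, -64, -1, 0, 0, 4.15, 475, -364, -64, -1, 0, 0, 4.15, 475, -364, -64, -1, 0, 0, 4.15, 475, -364, -64, -1, 0, 0, 4.15, 475, -364, -64, -1, 0, 0, 4.15, 475, -364, -64, -1, 0, 0, 4.15, 475, -364, -64, -1, 0, 0, 4.15, 475, -364, -64, -1, 0, 0, 4.15, 475, -364, -64, -1, 0, 0, 4.15, 475, -364, -64, -1, 0, 0, 4.15, 475, -364, -64, -1]'

```text
time: 1.9
tool_pos: [0.5046, -0.0717, 0.2697]
ee_rot: [3.141, -0.0, 0.16]
wrist_force: [0.0, 0.2, -0.2]
width: 0.0941
finger_force: 0.0
```

```bash
cat >> h.py <<'E'
from scipy.spatial.transform import Rotation as Rn
def wrist():
    o=robot.get_obs(); s=snap('wrist'); T=np.eye(4); T[:3,:3]=Rn.from_euler('xyz',o['ee_rot']).as_matrix(); T[:3,3]=o['tool_pos']
    s['T']=T@s['T_tool_cam']; s['o']=o; return s
def go(x,y,z,yawdeg=None):
    o=robot.get_obs(); R=Rn.from_euler('xyz',o['ee_rot']).as_matrix(); d=R.T@(np.array([x,y,z])-o['tool_pos'])
    t=0 if yawdeg is None else -(yawdeg-np.degrees(o['ee_rot'][2]))
    print('shift mm',(d*1000).round(1),'turn z',round(t,2))
E
python3 - <<'E'
from h import *
s=wrist();save(s,'w1.png');C=cloud(s);Z=C[...,2]
for n,h in(('can',.174),('jam',.103),('honey',.09)):
    m=(abs(Z-h)<.008)&(s['range_z']>0)&(abs(C[...,0]-.58)<.13)&(abs(C[...,1]+.05)<.07)
    P=C[m][:,:2].astype(np.float32)
    if len(P)>50: print(n,len(P),cv2.minAreaRect(P),np.median(Z[m]))
go(.5055,-.0698,.1,9.3)
E
```

```text
can 3753 ((0.5079144835472107, -0.06959276646375656), (0.05622468143701553, 0.056078337132930756), 35.7082405090332) 0.1697204938979946
jam 3767 ((0.5682914853096008, -0.05836253613233566), (0.09169436246156693, 0.06290856003761292), 12.390936851501465) 0.10175569493127323
honey 4248 ((0.6047877669334412, -0.0527585931122303), (0.16727299988269806, 0.06334507465362549), 8.27190113067627) 0.08909451259715973
shift mm [  1.   -1.7 169.7] turn z -0.13
```

View pics/w1.png

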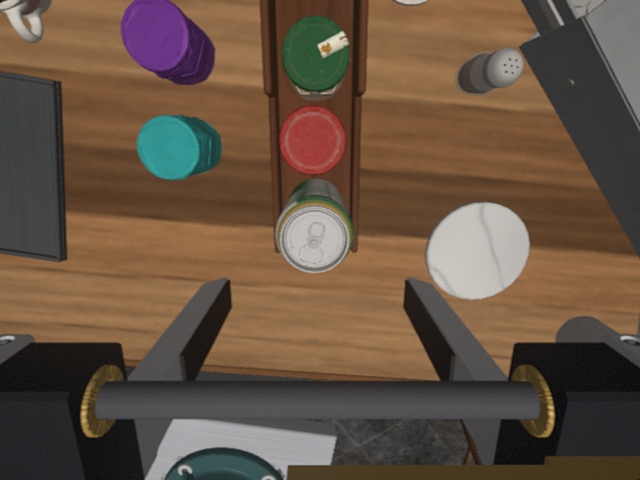

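The wrist view shows the can top at (315,240), between the finger directions and agreeing with the top view. I'll descend and grip.

Call:
arm_command --targets '[0, 0, 0, 2, -2, 40, -1, 0, 0, 0, 2, -2, 80, -1, 0, 0, 0, 2, -2, 115, -1, 0, 0, 0, 2, -2, 145, -1, 0, 0, 0, 2, -2, 163, -1, 0, 0, 0, 2, -2, 170, -1, 0, 0, 0, 2, -2, 170, -1, 0, 0, 0, 2, -2, 170, 1, 0, 0, 0, 2, -2, 170, 1, 0, 0, 0, 2, -2, 170, 1, 0, 0, 0, 2, -2, 170, 1, 0, 0, 0, 2, -2, 170, 1, 0, 0, 0, 2, -2, 170, 1, 0, 0, 0, 2, -2, 170, 1]'

```text
time: 3.35
tool_pos: [0.5075, -0.0684, 0.1004]
ee_rot: [3.141, -0.002, 0.162]
wrist_force: [-0.3, -1.5, 4.6]
width: 0.0651
finger_force: 30.0
```

Call:
arm_command --targets '[0, 0, 0, 0, 0, -8, 1, 0, 0, 0, 0, 0, -24, 1, 0, 0, 0, 0, 0, -48, 1, 0, 0, 0, 0, 0, -76, 1, 0, 0, 0, 0, 0, -104, 1, 0, 0, 0, 0, 0, -128, 1, 0, 0, 0, 0, -8, -140, 1, 0, 0, 0, 0, -28, -140, 1, 0, 0, 0, -1, -58, -140, 1, 0, 0, 0, -2, -96, -140, 1, 0, 0, 0, -3, -136, -140, 1, 0, 0, 0, -3, -176, -140, 1, 0, 0, 0, -4, -216, -140, 1, 0, 0, 0, -5, -256, -140, 1, 0, 0, 0, -6, -296, -140, 1, 0, 0, 0, -6, -330, -140, 1, 0, 0, 0, -7, -356, -140, 1, 0, 0, 0, -7, -372, -140, 1, 0, 0, 0, -7, -380, -140, 1, 0, 0, 0, -7, -380, -140, 1]'

```text
time: 5.35
tool_pos: [0.4381, 0.306, 0.2386]
ee_rot: [3.141, 0.002, 0.163]
wrist_force: [0.1, 0.6, -3.9]
width: 0.0649
finger_force: 30.0
```

Call:
arm_command --targets '[0, 0, 0, 0, 0, 10, 1, 0, 0, 0, 0, 0, 30, 1, 0, 0, 0, 0, 0, 60, 1, 0, 0, 0, 0, 0, 90, 1, 0, 0, 0, 0, 0, 115, 1, 0, 0, 0, 0, 0, 130, 1, 0, 0, 0, 0, 0, 137, 1, 0, 0, 0, 0, 0, 140, 1, 0, 0, 0, 0, 0, 140, 1, 0, 0, 0, 0, 0, 140, -1, 0, 0, 0, 0, 0, 140, -1, 0, 0, 0, 0, 0, 140, -1, 0, 0, 0, 0, 0, 140, -1, 0, 0, 0, 0, 0, 140, -1]'

```text
time: 6.75
tool_pos: [0.4387, 0.3059, 0.0998]
ee_rot: [-3.141, -0.001, 0.163]
wrist_force: [-0.8, -0.1, -0.0]
width: 0.0936
finger_force: 0.0
```

Call:
arm_command --targets '[0, 0, 0, 0, 0, -40, -1, 0, 0, 0, 0, 0, -90, -1, 0, 0, 0, 0, 0, -140, -1, 0, 0, 0, 82, 380, -140, -1, 0, 0, 0, 82, 380, -140, -1, 0, 0, 0, 82, 380, -140, -1, 0, 0, 0, 82, 380, -140, -1, 0, 0, 0, 82, 380, -140, -1, 0, 0, 0, 82, 380, -140, -1, 0, 0, 0, 82, 380, -140, -1, 0, 0, 0, 82, 380, -140, -1, 0, 0, 0, 82, 380, -140, -1, 0, 0, 0, 82, 380, -140, -1, 0, 0, 0, 82, 380, -140, -1, 0, 0, 0, 82, 380, -140, -1]'

```text
time: 8.25
tool_pos: [0.5807, -0.0545, 0.2399]
ee_rot: [3.142, -0.001, 0.164]
wrist_force: [-0.1, 0.1, -0.9]
width: 0.0939
finger_force: 0.0
```

```bash
python3 - <<'E'
from h import *
s=wrist();save(s,'w2.png');C=cloud(s);H=s['hsv'];print(s['o']['tool_pos'],s['o']['ee_rot'][2])
ok=s['range_z']>0
for n,h,mm in(('jam',.103,(H[...,1]>110)&((H[...,0]<8)|(H[...,0]>172))),('honey',.09,(H[...,1]>80)&(H[...,0]>40)&(H[...,0]<85))):
    k,l,st,c=cv2.connectedComponentsWithStats((mm&ok&(abs(C[...,2]-h)<.01)).astype(np.uint8)); i=1+st[1:,4].argmax()
    P=C[l==i]; r=cv2.minEnclosingCircle(P[:,:2].astype(np.float32)); print(n,c[i],r,np.median(P[:,2]))
go(.581,-.0557,.055,9.3)
E
```

```text
[ 0.58066086 -0.05451701  0.23987704] 0.16444756258882842
jam [317.64323277 227.57376142] ((0.5827233791351318, -0.05535106360912323), 0.03203699737787247) 0.10173315537789834
honey [318.76747675 142.99369937] ((0.6577972769737244, -0.04524753987789154), 0.03110378235578537) 0.08906498513848254
shift mm [  0.    1.2 184.9] turn z 0.13
```

Call:
arm_command --targets '[0, 0, 0, 2, 1, 40, -1, 0, 0, 0, 2, 1, 85, -1, 0, 0, 0, 2, 1, 125, -1, 0, 0, 0, 2, 1, 155, -1, 0, 0, 0, 2, 1, 176, -1, 0, 0, 0, 2, 1, 185, -1, 0, 0, 0, 2, 1, 185, -1, 0, 0, 0, 2, 1, 185, 1, 0, 0, 0, 2, 1, 185, 1, 0, 0, 0, 2, 1, 185, 1, 0, 0, 0, 2, 1, 185, 1, 0, 0, 0, 2, 1, 185, 1, 0, 0, 0, 2, 1, 185, 1, 0, 0, 0, 2, 1, 185, 1]'

```text
time: 9.7
tool_pos: [0.5835, -0.0558, 0.0556]
ee_rot: [-3.14, -0.002, 0.163]
wrist_force: [-1.3, 4.6, 5.8]
width: 0.0631
finger_force: 30.0
```

Call:
arm_command --targets '[0, 0, 0, 0, 0, -8, 1, 0, 0, 0, 0, 0, -24, 1, 0, 0, 0, 0, 0, -48, 1, 0, 0, 0, 0, 0, -76, 1, 0, 0, 0, 0, 0, -104, 1, 0, 0, 0, 0, 0, -128, 1, 0, 0, 0, 0, -8, -140, 1, 0, 0, 0, 1, -28, -140, 1, 0, 0, 0, 2, -58, -140, 1, 0, 0, 0, 4, -96, -140, 1, 0, 0, 0, 6, -136, -140, 1, 0, 0, 0, 8, -176, -140, 1, 0, 0, 0, 10, -216, -140, 1, 0, 0, 0, 12, -256, -140, 1, 0, 0, 0, 13, -292, -140, 1, 0, 0, 0, 15, -322, -140, 1, 0, 0, 0, 16, -344, -140, 1, 0, 0, 0, 16, -358, -140, 1, 0, 0, 0, 16, -364, -140, 1, 0, 0, 0, 16, -364, -140, 1]'

```text
time: 11.7
tool_pos: [0.5396, 0.3051, 0.1935]
ee_rot: [3.14, 0.001, 0.163]
wrist_force: [0.1, -0.7, -4.7]
width: 0.0632
finger_force: 30.0
```

Call:
arm_command --targets '[0, 0, 0, 0, 0, 10, 1, 0, 0, 0, 0, 0, 30, 1, 0, 0, 0, 0, 0, 60, 1, 0, 0, 0, 0, 0, 90, 1, 0, 0, 0, 0, 0, 115, 1, 0, 0, 0, 0, 0, 130, 1, 0, 0, 0, 0, 0, 137, 1, 0, 0, 0, 0, 0, 140, 1, 0, 0, 0, 0, 0, 140, 1, 0, 0, 0, 0, 0, 140, -1, 0, 0, 0, 0, 0, 140, -1, 0, 0, 0, 0, 0, 140, -1, 0, 0, 0, 0, 0, 140, -1, 0, 0, 0, 0, 0, 140, -1]'

```text
time: 13.1
tool_pos: [0.5402, 0.3053, 0.0548]
ee_rot: [-3.141, -0.001, 0.162]
wrist_force: [0.4, 0.5, -0.2]
width: 0.0936
finger_force: 0.0
```

Call:
arm_command --targets '[0, 0, 0, 0, 0, -45, -1, 0, 0, 0, 0, 0, -95, -1, 0, 0, 0, 0, 0, -145, -1, 0, 0, -90, 59, 365, -145, -1, 0, 0, -90, 59, 365, -145, -1, 0, 0, -90, 59, 365, -145, -1, 0, 0, -90, 59, 365, -145, -1, 0, 0, -90, 59, 365, -145, -1, 0, 0, -90, 59, 365, -145, -1, 0, 0, -90, 59, 365, -145, -1, 0, 0, -90, 59, 365, -145, -1, 0, 0, -90, 59, 365, -145, -1, 0, 0, -90, 59, 365, -145, -1, 0, 0, -90, 59, 365, -145, -1, 0, 0, -90, 59, 365, -145, -1, 0, 0, -90, 59, 365, -145, -1, 0, 0, -90, 59, 365, -145, -1, 0, 0, -90, 59, 365, -145, -1]'

```text
time: 14.9
tool_pos: [0.6572, -0.0453, 0.1995]
ee_rot: [3.142, 0.0, 1.732]
wrist_force: [0.9, -0.1, 0.7]
width: 0.0938
finger_force: 0.0
```

```bash
python3 - <<'E'
from h import *
s=wrist();save(s,'w3.png');C=cloud(s);H=s['hsv'];print(s['o']['tool_pos'],s['o']['ee_rot'])
ok=s['range_z']>0
mm=(H[...,1]>80)&(H[...,0]>40)&(H[...,0]<85)
k,l,st,c=cv2.connectedComponentsWithStats((mm&ok&(abs(C[...,2]-.09)<.01)).astype(np.uint8)); i=1+st[1:,4].argmax()
P=C[l==i]; print(c[i],cv2.minEnclosingCircle(P[:,:2].astype(np.float32)),np.median(P[:,2]))
go(.6575,-.0455,.036,99.3)
E
```

```text
[ 0.65719359 -0.04533254  0.19948282] [3.14158142e+00 8.48997878e-05 1.73247615e+00]
[315.89891697 234.23687864] ((0.6574315428733826, -0.04512431472539902), 0.0312628298997879) 0.08896078222331016
shift mm [-1.000e-01  3.000e-01  1.635e+02] turn z -0.03
```

View pics/w3.png

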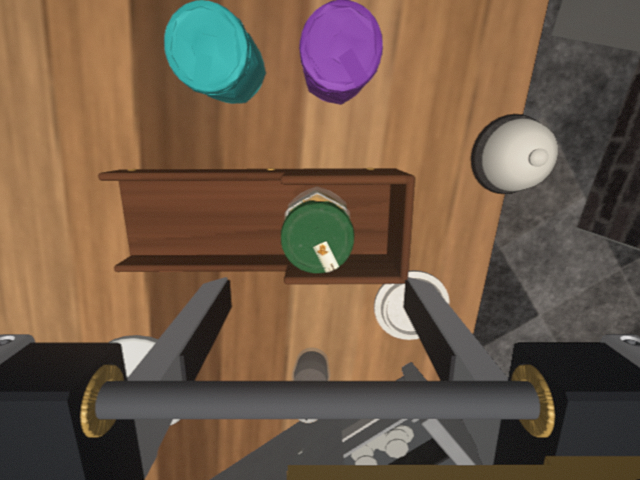

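The wrist view shows the honey jar at (317,236) alone in the rack and centred under the gripper. The lane is free in front and behind for the fingers. I'll descend.

Call:
arm_command --targets '[0, 0, 0, 0, 0, 35, -1, 0, 0, 0, 0, 0, 70, -1, 0, 0, 0, 0, 0, 95, -1, 0, 0, 0, 0, 0, 115, -1, 0, 0, 0, 0, 0, 135, -1, 0, 0, 0, 0, 0, 150, -1, 0, 0, 0, 0, 0, 160, -1, 0, 0, 0, 0, 0, 163, -1, 0, 0, 0, 0, 0, 163, -1, 0, 0, 0, 0, 0, 163, 1, 0, 0, 0, 0, 0, 163, 1, 0, 0, 0, 0, 0, 163, 1, 0, 0, 0, 0, 0, 163, 1, 0, 0, 0, 0, 0, 163, 1, 0, 0, 0, 0, 0, 163, 1, 0, 0, 0, 0, 0, 163, 1]'

```text
time: 16.55
tool_pos: [0.6574, -0.0456, 0.037]
ee_rot: [3.141, 0.0, 1.733]
wrist_force: [-0.7, -0.3, 2.7]
width: 0.062
finger_force: 30.0
```

Call:
arm_command --targets '[0, 0, 0, 0, 0, -6, 1, 0, 0, 0, 0, 0, -18, 1, 0, 0, 0, 0, 0, -36, 1, 0, 0, 0, 0, 0, -60, 1, 0, 0, 0, 0, 0, -88, 1, 0, 0, 0, 0, 0, -116, 1, 0, 0, 0, 0, 0, -138, 1, 0, 0, 0, -5, -5, -150, 1, 0, 0, 0, -18, -19, -150, 1, 0, 0, 0, -38, -39, -150, 1, 0, 0, 0, -64, -66, -150, 1, 0, 0, 0, -92, -95, -150, 1, 0, 0, 0, -120, -124, -150, 1, 0, 0, 0, -148, -153, -150, 1, 0, 0, 0, -172, -178, -150, 1, 0, 0, 0, -190, -197, -150, 1, 0, 0, 0, -202, -210, -150, 1, 0, 0, 0, -208, -215, -150, 1, 0, 0, 0, -208, -215, -150, 1]'

```text
time: 18.45
tool_pos: [0.4779, -0.2861, 0.1861]
ee_rot: [-3.141, -0.001, 1.731]
wrist_force: [-0.1, -0.4, -3.0]
width: 0.0621
finger_force: 30.0
```

```bash
python3 - <<'E'
from h import *
s=snap('top');save(s,'top1.png',(120,130,480,330),2)
o=robot.get_obs();print(o['tool_pos'],o['ee_rot'],o['width'],o['wrist_force'])
C=cloud(s);Z=C[...,2]
for n,h,(x,y) in(('can',.173,(.44,.306)),('jam',.102,(.541,.306))):
    m=(abs(Z-h)<.009)&(np.hypot(C[...,0]-x,C[...,1]-y)<.06);P=C[m][:,:2].astype(np.float32);print(n,len(P),cv2.minEnclosingCircle(P) if len(P) else '')
go(.4785,-.2854,.044)
E
```

```text
[ 0.47847887 -0.28537736  0.18615187] [-3.14147966e+00 -9.21614537e-04  1.73254332e+00] 0.06258401553229391 [-0.87591836  0.7656848  -2.80033924]
can 378 ((0.43992748856544495, 0.30300748348236084), 0.030730748549103737)
jam 412 ((0.5377846956253052, 0.303977370262146), 0.03271997720003128)
shift mm [ -0.2   0.  142.2] turn z 0
```

View pics/top1.png

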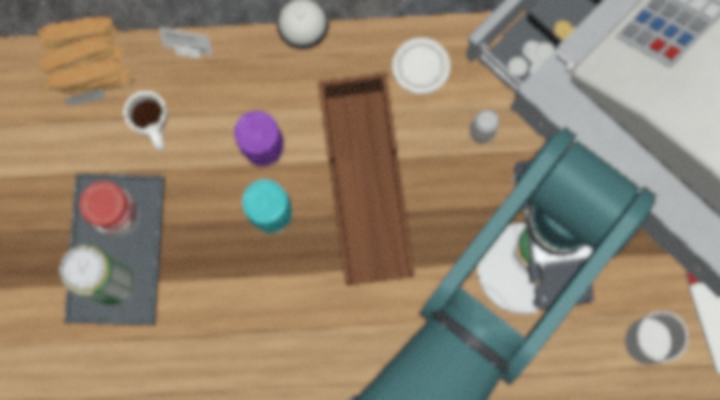

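The view shows the can at (85,268) and the jam at (105,204) upright on the tray. The honey is held over the board at (525,260) and the bystanders haven't moved. I'll lower it.

Call:
arm_command --targets '[0, 0, 0, 0, 0, 10, 1, 0, 0, 0, 0, 0, 30, 1, 0, 0, 0, 0, 0, 60, 1, 0, 0, 0, 0, 0, 90, 1, 0, 0, 0, 0, 0, 115, 1, 0, 0, 0, 0, 0, 132, 1, 0, 0, 0, 0, 0, 140, 1, 0, 0, 0, 0, 0, 143, 1, 0, 0, 0, 0, 0, 143, 1, 0, 0, 0, 0, 0, 143, -1, 0, 0, 0, 0, 0, 143, -1, 0, 0, 0, 0, 0, 143, -1, 0, 0, 0, 0, 0, 143, -1, 0, 0, 0, 0, 0, 143, -1, 0, 0, 0, 0, 0, 143, -1, 0, 0, 0, 0, 0, 143, -1, 0, 0, 0, 0, 0, 123, -1, 0, 0, 0, 0, 0, 83, -1, 0, 0, 0, 0, 0, 33, -1, 0, 0, 0, 0, 0, -14, -1]'

```text
time: 20.5
tool_pos: [0.4784, -0.2853, 0.202]
ee_rot: [-3.141, -0.0, 1.733]
wrist_force: [1.2, -0.0, 1.3]
width: 0.0943
finger_force: 0.0
```

```bash
python3 - <<'E'
from h import *
s=wrist();save(s,'w4.png');C=cloud(s);H=s['hsv'];print(s['o']['tool_pos'],s['o']['ee_rot'],s['o']['wrist_force'])
ok=s['range_z']>0
m=(H[...,1]>80)&(H[...,0]>40)&(H[...,0]<85)&ok&(abs(C[...,2]-.096)<.01)
P=C[m][:,:2].astype(np.float32);print(len(P),cv2.minEnclosingCircle(P),np.median(C[m][:,2]))
B=ok&(abs(C[...,2]-.011)<.004)&(H[...,1]<60)&(H[...,2]>140)&(np.hypot(C[...,0]-.478,C[...,1]+.285)<.08)
print('board',cv2.minEnclosingCircle(C[B][:,:2].astype(np.float32)))
go(.5402,.3053,.20,9.3)
E
```

```text
[ 0.47835611 -0.28532221  0.20198804] [-3.14120391e+00 -3.39698855e-04  1.73315343e+00] [ 1.18119287 -0.03999259  1.33432794]
3254 ((0.4810926914215088, -0.284895658493042), 0.03094235062599182) 0.09502733571966082
board ((0.47824370861053467, -0.28543320298194885), 0.06581943482160568)
shift mm [575.9 153.6   7.3] turn z 90.0
```

View pics/w4.png

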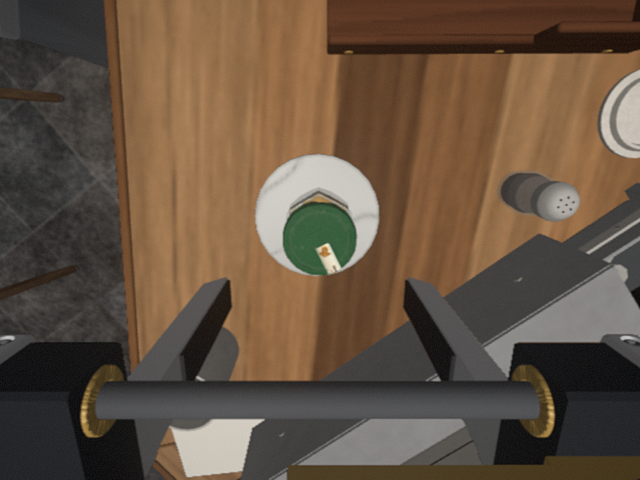

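The honey stands on the board: its lid centre (320,238) is 3 mm from the board centre. Now I'll return for the jam jar.

Call:
arm_command --targets '[0, 0, 0, 0, 0, -15, -1, 0, 0, 90, 576, 154, -15, -1, 0, 0, 90, 576, 154, -15, -1, 0, 0, 90, 576, 154, -15, -1, 0, 0, 90, 576, 154, -15, -1, 0, 0, 90, 576, 154, -15, -1, 0, 0, 90, 576, 154, -15, -1, 0, 0, 90, 576, 154, -15, -1, 0, 0, 90, 576, 154, -15, -1, 0, 0, 90, 576, 154, -15, -1, 0, 0, 90, 576, 154, -15, -1, 0, 0, 90, 576, 154, -15, -1, 0, 0, 90, 576, 154, -15, -1, 0, 0, 90, 576, 154, -15, -1, 0, 0, 90, 576, 154, -15, -1, 0, 0, 90, 576, 154, -15, -1, 0, 0, 90, 576, 154, -15, -1, 0, 0, 90, 576, 154, -15, -1, 0, 0, 90, 576, 154, -15, -1]'

```text
time: 22.45
tool_pos: [0.5378, 0.3064, 0.2158]
ee_rot: [3.141, -0.0, 0.16]
wrist_force: [0.4, 1.1, -0.1]
width: 0.0941
finger_force: 0.0
```

```bash
python3 - <<'E'
from h import *
print(robot.get_obs()['ee_rot'])
go(.5402,.3053,.0548,9.3)
E
```

```text
[ 3.14148217e+00 -3.13113017e-04  1.60416735e-01]
shift mm [  2.2   1.5 161. ] turn z -0.11
```

Call:
arm_command --targets '[0, 0, 0, 2, 1, 40, -1, 0, 0, 0, 2, 1, 80, -1, 0, 0, 0, 2, 1, 115, -1, 0, 0, 0, 2, 1, 140, -1, 0, 0, 0, 2, 1, 155, -1, 0, 0, 0, 2, 1, 161, -1, 0, 0, 0, 2, 1, 161, -1, 0, 0, 0, 2, 1, 161, 1, 0, 0, 0, 2, 1, 161, 1, 0, 0, 0, 2, 1, 161, 1, 0, 0, 0, 2, 1, 161, 1, 0, 0, 0, 2, 1, 161, 1, 0, 0, 0, 2, 1, 161, 1, 0, 0, 0, 2, 1, 161, 1]'

```text
time: 23.85
tool_pos: [0.5402, 0.3068, 0.0552]
ee_rot: [3.141, -0.001, 0.162]
wrist_force: [-0.1, -2.6, 3.1]
width: 0.0632
finger_force: 30.0
```

```bash
python3 - <<'E'
from h import *
go(.5835,-.0558,.0556,9.3)
E
```

```text
shift mm [-1.580e+01  3.648e+02 -2.000e-01] turn z -0.01
```

Call:
arm_command --targets '[0, 0, 0, 0, 0, -8, 1, 0, 0, 0, 0, 0, -24, 1, 0, 0, 0, 0, 0, -48, 1, 0, 0, 0, 0, 0, -76, 1, 0, 0, 0, 0, 0, -104, 1, 0, 0, 0, 0, 0, -128, 1, 0, 0, 0, 0, 8, -140, 1, 0, 0, 0, -1, 28, -140, 1, 0, 0, 0, -2, 58, -140, 1, 0, 0, 0, -4, 96, -140, 1, 0, 0, 0, -6, 136, -140, 1, 0, 0, 0, -8, 176, -140, 1, 0, 0, 0, -10, 216, -140, 1, 0, 0, 0, -12, 256, -140, 1, 0, 0, 0, -13, 292, -140, 1, 0, 0, 0, -15, 322, -140, 1, 0, 0, 0, -16, 344, -140, 1, 0, 0, 0, -16, 358, -140, 1, 0, 0, 0, -16, 365, -140, 1, 0, 0, 0, -16, 365, -140, 1]'

```text
time: 25.85
tool_pos: [0.5827, -0.056, 0.194]
ee_rot: [-3.141, 0.001, 0.162]
wrist_force: [-0.4, -0.6, -3.6]
width: 0.0628
finger_force: 30.0
```

```bash
python3 - <<'E'
from h import *
print(robot.get_obs()['width']);robot.snapshot('wrist')
go(.5835,-.0558,.0556,9.3)
E
```

```text
0.06280620952681844
shift mm [  0.7   0.9 138.6] turn z 0.02
```

Call:
arm_command --targets '[0, 0, 0, 1, 0, 10, 1, 0, 0, 0, 1, 0, 30, 1, 0, 0, 0, 1, 0, 60, 1, 0, 0, 0, 1, 0, 90, 1, 0, 0, 0, 1, 0, 115, 1, 0, 0, 0, 1, 0, 130, 1, 0, 0, 0, 1, 0, 137, 1, 0, 0, 0, 1, 0, 140, 1, 0, 0, 0, 1, 0, 140, 1, 0, 0, 0, 1, 0, 140, -1, 0, 0, 0, 1, 0, 140, -1, 0, 0, 0, 1, 0, 140, -1, 0, 0, 0, 1, 0, 140, -1, 0, 0, 0, 1, 0, 140, -1, 0, 0, 0, 1, 0, 105, -1, 0, 0, 0, 1, 0, 55, -1, 0, 0, 0, 1, 0, 5, -1, 0, 0, 0, 1, 0, -46, -1, 0, 0, 0, 1, 0, -46, -1]'

```text
time: 27.8
tool_pos: [0.5873, -0.0561, 0.2506]
ee_rot: [3.136, -0.016, 0.162]
wrist_force: [-0.0, -0.1, 0.8]
width: 0.0942
finger_force: 0.0
```

```bash
python3 - <<'E'
from h import *
s=wrist();C=cloud(s);H=s['hsv'];print(s['o']['tool_pos'],s['o']['ee_rot'])
m=(H[...,1]>110)&((H[...,0]<8)|(H[...,0]>172))&(s['range_z']>0)&(abs(C[...,2]-.103)<.01)
P=C[m];print(cv2.minEnclosingCircle(P[:,:2].astype(np.float32)),np.median(P[:,2]))
go(.4387,.3059,.24,9.3)
E
```

```text
[ 0.58727773 -0.05614626  0.25059075] [ 3.13552508 -0.01627639  0.16240282]
((0.584031343460083, -0.05694419890642166), 0.032047808170318604) 0.10172542256788497
shift mm [ -87.  -380.9    4. ] turn z 0.0
```

Call:
arm_command --targets '[0, 0, 0, 0, 0, 0, -1, 0, 0, 0, 0, 0, 0, -1, 0, 0, 0, 0, 0, 0, -1]'

```text
time: 28.15
tool_pos: [0.5829, -0.0553, 0.2377]
ee_rot: [-3.14, 0.005, 0.162]
wrist_force: [-0.3, -0.1, -0.0]
width: 0.0939
finger_force: 0.0
```

```bash
python3 - <<'E'
from h import *
o=robot.get_obs();print(o['tool_pos'],o['ee_rot'],o['qvel'].round(3),o['joint_positions'].round(3))
s=wrist();save(s,'w5.png')
go(.4387,.3059,.24,9.3)
E
```

```text
[ 0.58290128 -0.05533024  0.23773417] [-3.13999318  0.00453385  0.16231483] [-0.    -0.003 -0.008 -0.001  0.001 -0.   ] [-0.191  0.167  1.219 -0.     1.761  1.217]
shift mm [ -84.1 -379.8   -1. ] turn z 0.0
```

View pics/w5.png

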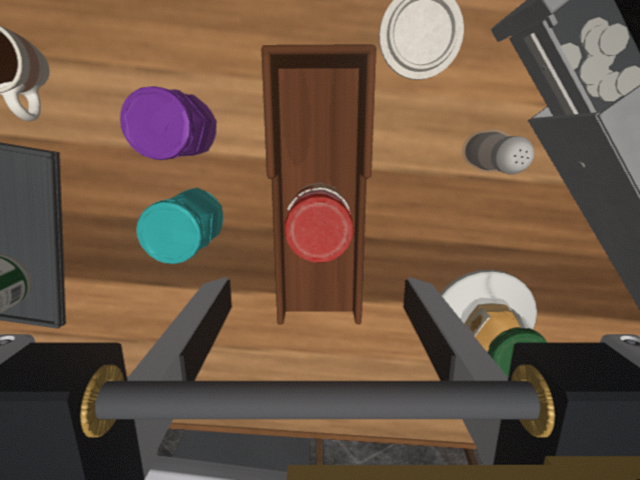

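The overshoot was just settling. The jam is upright in the middle of the rack at (319,228), in its old place. Now the can.

Call:
arm_command --targets '[0, 0, 0, -84, -380, -5, -1, 0, 0, 0, -84, -380, -5, -1, 0, 0, 0, -84, -380, -5, -1, 0, 0, 0, -84, -380, -5, -1, 0, 0, 0, -84, -380, -5, -1, 0, 0, 0, -84, -380, -5, -1, 0, 0, 0, -84, -380, -5, -1, 0, 0, 0, -84, -380, -5, -1, 0, 0, 0, -84, -380, -5, -1, 0, 0, 0, -84, -380, -5, -1, 0, 0, 0, -84, -380, -5, -1, 0, 0, 0, -84, -380, -5, -1, 0, 0, 0, -84, -380, -5, -1]'

```text
time: 29.5
tool_pos: [0.4402, 0.3048, 0.2453]
ee_rot: [3.141, 0.0, 0.16]
wrist_force: [0.6, 0.2, 0.1]
width: 0.0937
finger_force: 0.0
```

```bash
python3 - <<'E'
from h import *
s=wrist();C=cloud(s)
m=(s['range_z']>0)&(abs(C[...,2]-.170)<.008)&(np.hypot(C[...,0]-.44,C[...,1]-.305)<.07)
print(s['o']['tool_pos'],cv2.minEnclosingCircle(C[m][:,:2].astype(np.float32)))
go(.4387,.3059,.0998,9.3)
E
```

```text
[0.44015072 0.3047652  0.24533055] ((0.44011858105659485, 0.3053763210773468), 0.030715052038431168)
shift mm [ -1.2  -1.2 145.6] turn z -0.11
```

Call:
arm_command --targets '[0, 0, 0, -1, -1, 35, -1, 0, 0, 0, -1, -1, 70, -1, 0, 0, 0, -1, -1, 105, -1, 0, 0, 0, -1, -1, 130, -1, 0, 0, 0, -1, -1, 142, -1, 0, 0, 0, -1, -1, 146, -1, 0, 0, 0, -1, -1, 146, -1, 0, 0, 0, -1, -1, 146, 1, 0, 0, 0, -1, -1, 146, 1, 0, 0, 0, -1, -1, 146, 1, 0, 0, 0, -1, -1, 146, 1, 0, 0, 0, -1, -1, 146, 1, 0, 0, 0, -1, -1, 146, 1, 0, 0, 0, -1, -1, 146, 1]'

```text
time: 30.95
tool_pos: [0.4389, 0.3067, 0.1002]
ee_rot: [3.141, -0.001, 0.162]
wrist_force: [-0.5, -1.9, 4.3]
width: 0.0648
finger_force: 30.0
```

```bash
python3 - <<'E'
from h import *
go(.5075,-.0686,.1004,9.3)
E
```

```text
shift mm [ 7.100e+00  3.815e+02 -2.000e-01] turn z -0.0
```

Call:
arm_command --targets '[0, 0, 0, 0, 0, -8, 1, 0, 0, 0, 0, 0, -24, 1, 0, 0, 0, 0, 0, -48, 1, 0, 0, 0, 0, 0, -76, 1, 0, 0, 0, 0, 0, -104, 1, 0, 0, 0, 0, 0, -128, 1, 0, 0, 0, 0, 8, -140, 1, 0, 0, 0, 0, 28, -140, 1, 0, 0, 0, 1, 58, -140, 1, 0, 0, 0, 2, 96, -140, 1, 0, 0, 0, 3, 136, -140, 1, 0, 0, 0, 3, 176, -140, 1, 0, 0, 0, 4, 216, -140, 1, 0, 0, 0, 5, 256, -140, 1, 0, 0, 0, 6, 296, -140, 1, 0, 0, 0, 6, 330, -140, 1, 0, 0, 0, 6, 356, -140, 1, 0, 0, 0, 6, 373, -140, 1, 0, 0, 0, 6, 381, -140, 1, 0, 0, 0, 6, 381, -140, 1]'

```text
time: 32.95
tool_pos: [0.5053, -0.069, 0.2381]
ee_rot: [-3.14, 0.002, 0.161]
wrist_force: [-0.7, 0.7, -2.6]
width: 0.0648
finger_force: 30.0
```

Call:
arm_command --targets '[0, 0, 0, 0, 0, 0, 1, 0, 0, 0, 0, 0, 0, 1]'

```text
time: 33.15
tool_pos: [0.5057, -0.0673, 0.2393]
ee_rot: [-3.141, 0.0, 0.164]
wrist_force: [0.4, -1.0, -3.6]
width: 0.0654
finger_force: 30.0
```

```bash
python3 - <<'E'
from h import *
go(.507,-.0690,.1004,9.3)
E
```

```text
shift mm [  1.    2.  138.9] turn z 0.08
```

Call:
arm_command --targets '[0, 0, 0, 0, 1, 10, 1, 0, 0, 0, 0, 1, 30, 1, 0, 0, 0, 0, 1, 60, 1, 0, 0, 0, 0, 1, 90, 1, 0, 0, 0, 0, 1, 115, 1, 0, 0, 0, 0, 1, 130, 1, 0, 0, 0, 0, 1, 137, 1, 0, 0, 0, 0, 1, 139, 1, 0, 0, 0, 0, 1, 139, 1, 0, 0, 0, 0, 1, 139, -1, 0, 0, 0, 0, 1, 139, -1, 0, 0, 0, 0, 1, 139, -1, 0, 0, 0, 0, 1, 139, -1, 0, 0, 0, 0, 1, 139, -1, 0, 0, 0, 0, 1, 110, -1, 0, 0, 0, 0, 1, 75, -1, 0, 0, 0, 0, 1, 40, -1, 0, 0, 0, 0, 1, 5, -1, 0, 0, 0, 0, 1, -20, -1, 0, 0, 0, 0, 1, -30, -1]'

```text
time: 35.15
tool_pos: [0.5071, -0.0695, 0.273]
ee_rot: [3.139, -0.005, 0.162]
wrist_force: [-0.6, 0.6, -0.3]
width: 0.0942
finger_force: 0.0
```

```bash
python3 - <<'E'
from h import *
s=wrist();save(s,'w6.png');C=cloud(s);H=s['hsv'];ok=s['range_z']>0
print(s['o']['tool_pos'],s['o']['ee_rot'])
m=ok&(abs(C[...,2]-.170)<.006)&(np.hypot(C[...,0]-.507,C[...,1]+.07)<.06)
print('can',cv2.minEnclosingCircle(C[m][:,:2].astype(np.float32)))
m=(H[...,1]>110)&((H[...,0]<8)|(H[...,0]>172))&ok&(abs(C[...,2]-.103)<.01)
print('jam',cv2.minEnclosingCircle(C[m][:,:2].astype(np.float32)))
E
```

```text
[ 0.5071257  -0.06951975  0.27302495] [ 3.13919683 -0.00537444  0.16239768]
can ((0.5081253051757812, -0.06997267156839371), 0.0299601461738348)
jam ((0.5837695002555847, -0.05687816068530083), 0.031906116753816605)
```

View pics/w6.png

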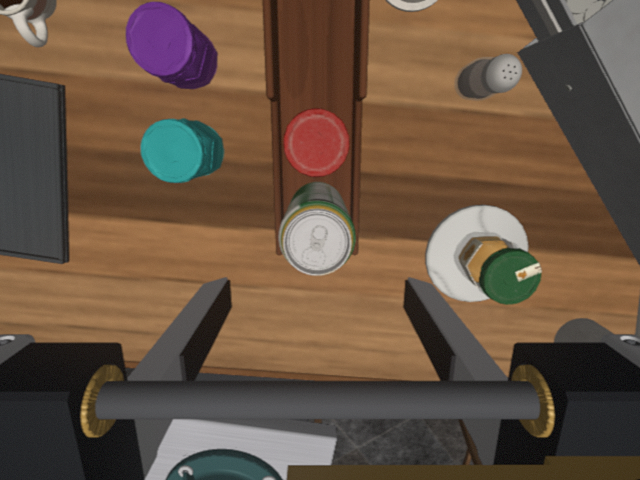

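The can at (317,242) and the jam at (317,142) are back within 2 mm of their start positions. The honey is on the board at (490,265), everything is upright and the gripper is clear. I'll hand the job in.

```bash
python3 -c "
from bench import robot
print(robot.close_job())"
```

```text
the job is handed in; nothing more can be done
None
```

I handed the job in at about 35 s of robot time: the honey jar is upright about 3 mm from the board's centre, and the can and jam jar are back in the rack within about 2 mm of where they started; the hand-in returned no verdict.

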